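Put the mixed-up wound parts into their own base shells

ROBOT

A 6-joint arm with a two-finger parallel gripper is mounted at the origin on the work surface. World frame = base frame: x ahead of the robot, y to its left, z up, the work surface at z = 0. Lengths are in mm, angles in rad, forces in N, time in s.
With the tool pointing down it reaches from about 275 to 750 mm from the base axis. Payload 10.2 kg.
Tool frame: the origin (TCP) lies at the very end of the fingers, on their centre line; the grasp point (between the pads) lies manip.tcp_to_grasp behind it (manip.tcp_to_grasp is the distance from the TCP to the grasp point, in mm); z points along the fingers, y is the line along which they close (so a half turn about z gives the same grasp; the last joint's range is limited). The gripper opens to 85 mm and grips with 20 to 120 N. Pads are 22 mm wide; open, the fingers measure 114 mm over their backs; the gripper's body (76 mm by 85 mm) begins 54 mm behind the grasp point. The pads swing forward as they close: fully open they stand 13 mm farther back than shut.
Start: joints at [1.099, 0.313, 1.498, -0, 1.331, -0.223], TCP at [129.289, 508.837, 231.294] pointing down, gripper open.
Joint ranges: [-2.94, 2.94], [-0.97, 2.17], [0.19, 2.56], [-1.23, 4.37], [0.02, 3.11], [-2.88, 2.88]. Speed limits (rad/s): [2.39, 2.39, 3.01, 3.14, 3.14, 3.14].

INTERFACE

Orientations are given as a rotation vector (axis times angle).
In Python, from plant import manip gives the robot as it stands. Calls block until the motion is done:
- manip.reach(position, orientation): joint-space move of the TCP to a pose.
- manip.line_to(position, vel=150, attitude=None, guard=None): straight line of the TCP; attitude=None keeps the orientation; vel is the mean speed in mm/s. With guard (N) it stops when the force on the tool has changed by that much, and returns True; else False.
- manip.move_j(angles): joint-space move.
- manip.move_gripper(opening, newtons=None): opening from 0.0 (shut) to 1.0 (fully open); newtons is the grip in N (None keeps the last); returns when the fingers have stopped.
- manip.dwell(seconds).
- manip.ik(position, orientation): joint angles nearest the present ones, or None.
- manip.capture(name): name is "scene" or "side" or "wrist"; returns a dict with "image" (480x640x3 uint8, blue, green, red), "fx", "fy", "cx", "cy" (pixels), "R" (3x3) and "t" (3): a world point X has camera coordinates R X + t. Camera axes: x right, y down, z forward; pixel columns grow to the right and rows downward; lengths in mm; the calibration is good to about 2 mm. A picture is of the moment at which its call begins. There is no depth.
A pose or a line that the arm cannot do raises manip.PlanningError and nothing moves.
- manip.finish_job(): hands the job in; it is judged then, once.
Readings, each from a call of its own:
- manip.read_time_s(): time.
- manip.read_joints(): joint angles.
- manip.read_qd(): joint speeds.
- manip.read_tau(): joint torques, N m.
- manip.read_ee_pos(): TCP position.
- manip.read_tcp_rot(): TCP orientation.
- manip.read_contact_force(): force on the tool from outside, world axes, zero at the start.
- manip.read_ft_torque(): the same for the moment, N m.
- manip.read_finger_gap(): opening from 0.0 (shut) to 1.0 (fully open).
- manip.read_finger_force(): force on a finger pad.
Only numpy, scipy, OpenCV 4.12 (cv2) and the standard library are available. Lean on these libraries where they do the work, as an engineer would, in place of code of your own. Each camera call takes 0.05 s, during which the arm holds its last target. There are 200 camera calls.

TASK

The four wound parts on the bench have been put on the wrong white base shells: swap them round until each stands upright and fully down inside the shell made to its own form - the black coil can in the small round one, the copper toroid in the large round one, the square transformer in the square one and the oblong line filter in the oblong one, the last two turned in line with their shell's sides. The orange disc is empty, so you can park a part on it on the way. Set the parts down, do not drop them, and do not knock over the flux bottle.

Things in the scene. Friction and masses are not known exactly. Their poses are not given: they have to be found in the camera images.
- coil_can: Round potted coil: black cylindrical can 40 mm in diameter, 42 mm high, with a plated steel end plate and two small brass tags (up to 48 mm high) on top; about 0.18 kg. Origin: centre of its underside, z up along the axis. At the start it stands upright in the square or in the oblong shell.
- toroid: Toroid choke: a low copper-wound ring lying flat, 60 mm outside diameter, 30 mm high; the middle (25 mm) is filled solid with black resin, so it has no open hole. About 0.22 kg. Origin: centre of its underside, z up along the axis. At the start it lies centred across the top of the rim of the square or of the oblong shell, which is too small for it (underside 14 mm above the bench).
- transformer: Small square transformer: 36 x 36 mm black base 6 mm high, dark laminated steel core 36 mm (along x) x 26 mm (along y) up to a flat top at 42 mm, yellow taped winding 26 mm (x) x 36 mm (y) up to 34 mm. Grips well across the core, 36 mm along its x. About 0.2 kg. Origin: centre of its underside, z up. At the start it stands upright in the small or the large round shell.
- line_filter: Oblong line filter: aluminium can 48 mm (along x) x 24 mm (along y) x 38 mm high, black header and four brass tags on top (up to 47 mm). Grips across its 24 mm width (y). About 0.14 kg. Origin: centre of its underside, z up. At the start it stands upright in the small or the large round shell.
- shell_small_round: White nylon base shell, fixed to the bench: a shallow open tray 14 mm high, walls and floor 3 mm thick, so a part in it stands 3 mm above the bench; two mounting ears (4 mm thick, 16 mm wide) stick out 12 mm at its +x and -x ends. Origin: centre of its underside, z up. This one is round, 64 mm outside and 58 mm inside: the place of the coil can.
- shell_large_round: White nylon base shell, fixed to the bench: a shallow open tray 14 mm high, walls and floor 3 mm thick, so a part in it stands 3 mm above the bench; two mounting ears (4 mm thick, 16 mm wide) stick out 12 mm at its +x and -x ends. Origin: centre of its underside, z up. This one is round, 82 mm outside and 76 mm inside: the place of the toroid.
- shell_square: White nylon base shell, fixed to the bench: a shallow open tray 14 mm high, walls and floor 3 mm thick, so a part in it stands 3 mm above the bench; two mounting ears (4 mm thick, 16 mm wide) stick out 12 mm at its +x and -x ends. Origin: centre of its underside, z up. This one is square, 58 mm outside and 52 mm inside, sides along its x and y: the place of the transformer, its sides in line with the shell's (any quarter turn).
- shell_oblong: White nylon base shell, fixed to the bench: a shallow open tray 14 mm high, walls and floor 3 mm thick, so a part in it stands 3 mm above the bench; two mounting ears (4 mm thick, 16 mm wide) stick out 12 mm at its +x and -x ends. Origin: centre of its underside, z up. This one is oblong, 70 x 46 mm outside and 64 x 40 mm inside, long side along its x: the place of the line filter, whose x then lies along the shell's x (either way round).
- work_disc: Orange plastic work disc, fixed, 120 mm in diameter, flat top 10 mm above the bench, empty: the free spot to park a part on. Origin: centre of its underside.
- flux_bottle: Flux bottle, loose: clear round bottle 38 mm in diameter with white cap and a thin steel needle pointing up, 78 mm high in all, 0.09 kg, standing among the shells. Origin: centre of its underside, z up. Not to be knocked over.
Mind the look-alikes: they are no part of the job. Of the things that look like the toroid, the larger one is meant.

How it is judged:
By the outcome, as a careful person would: the job done as asked, in the order asked, and still so for the second after the job is handed in, with the robot touching nothing.
It also fails if it takes over 136 s, if anything falls off the work surface, if the arm or the gripper's body presses on something with over 40 N, if the wrist force passes 120 N, or if a joint passes its speed limit or range.

## Working session

There is one attempt and no reset: what is moved stays moved. The work goes in short steps, each a Python script; the robot and the scene stay as the last script left them, time stands still between calls to the robot, and variables do not carry over. Pictures are saved under pics/ and viewed, at most 14 in all, crops included, and the job is handed in when it is done.

```bash
mkdir -p pics; ls; python3 - <<'E'
from plant import manip
import cv2,numpy as np
for n in("scene","side","wrist"):
    c=manip.capture(n); cv2.imwrite(f"pics/{n}0.png",c["image"]); print(n,c["fx"],c["cx"],c["cy"],(-c["R"].T@c["t"]).round(), c["R"].round(2).tolist())
print(manip.tcp_to_grasp, manip.read_tcp_rot(), manip.read_time_s())
E
```

```text
pics
scene 517.7695224970385 316.504478807293 235.61521030703489 [1067.  -92.  876.] [[0.18, 0.98, 0.0], [0.82, -0.15, -0.55], [-0.55, 0.1, -0.83]]
side 540.7362696171709 322.758342811013 238.38836041798666 [ 529. -657.  691.] [[1.0, -0.02, 0.02], [-0.0, -0.71, -0.7], [0.03, 0.7, -0.71]]
wrist 385.6664681813049 321.2218652204417 246.22261793766205 [ 59. 526. 374.] [[0.25, 0.97, -0.0], [0.93, -0.24, 0.28], [0.27, -0.07, -0.96]]
18.700000000000003 [-3.89735992e-01 -3.11699583e+00  1.46865795e-03] 0.15
```

View pics/scene0.png

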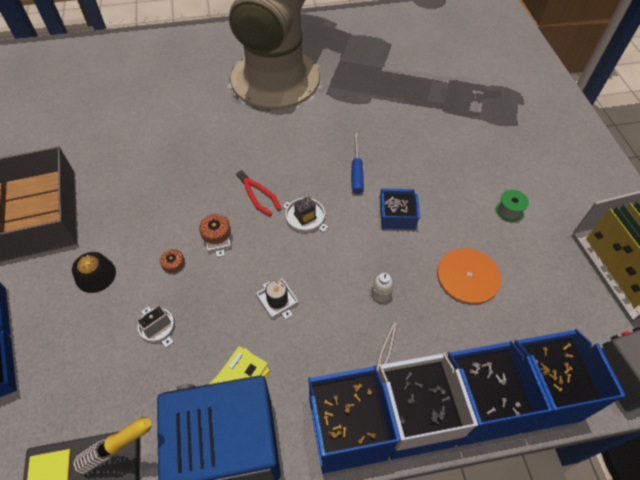

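View pics/side0.png

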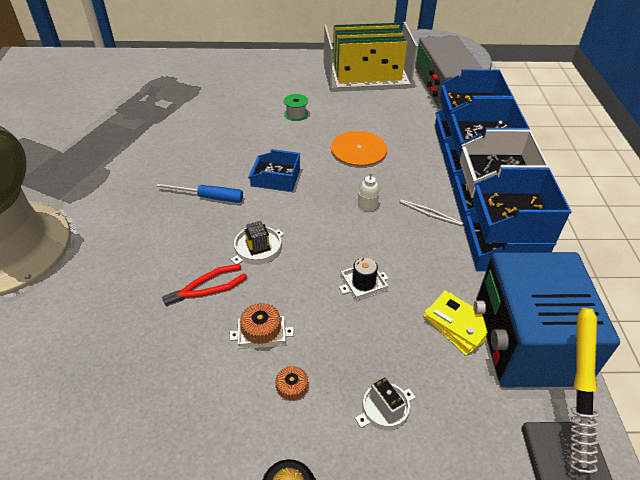

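The two views agree. In scene-camera pixels:
- Transformer in a round shell at (305,213)
- Toroid on the oblong shell at (215,232)
- Coil can in the square shell at (277,297)
- Line filter in a round shell at (155,323)
- Flux bottle at (383,288)
- Orange disc at (469,275)
- Look-alike small toroid at (172,261)

```bash
cat > h.py <<'E'
from plant import manip
import cv2,numpy as np
from scipy.spatial.transform import Rotation as Rn
def ray(c,uv,z):
    d=np.c_[(np.atleast_2d(uv)-[c["cx"],c["cy"]])/[c["fx"],c["fy"]],np.ones(len(np.atleast_2d(uv)))]@c["R"]
    o=-c["R"].T@c["t"]; return (o+d*((z-o[2])/d[:,2])[:,None])[:,:2]
def proj(c,X):
    p=c["R"]@np.array(X,float)+c["t"]; return np.array([c["fx"]*p[0]/p[2]+c["cx"],c["fy"]*p[1]/p[2]+c["cy"]])
def down(a):  # tool z down, closing line (tool y) along world angle a
    y=np.array([np.cos(a),np.sin(a),0]); z=np.array([0,0,-1.]); x=np.cross(y,z)
    return Rn.from_matrix(np.c_[x,y,z]).as_rotvec()
E
python3 - <<'E'
from h import *
s=manip.capture("scene");e=manip.capture("side")
S=dict(tr=(305,213,14),to=(215,228,44),coil=(277,290,45),fil=(155,323,14),bot=(383,290,10),disc=(469,275,10))
D=dict(tr=(258,243,14),to=(261,322,44),coil=(365,267,45),fil=(386,404,14),bot=(369,200,10),disc=(359,148,10))
for k in S: print(k,ray(s,S[k][:2],S[k][2]).round(),ray(e,D[k][:2],D[k][2]).round())
R=Rn.from_rotvec(manip.read_tcp_rot()).as_matrix();print(R.round(3))
c=manip.capture("wrist");o=-c["R"].T@c["t"]
print("cam in tool",R.T@(o-manip.read_ee_pos()),(R.T@c["R"].T).round(3))
E
```

```text
tr [[443.   3.]] [[444.  -4.]]
to [[ 469. -179.]] [[ 462. -192.]]
coil [[626. -79.]] [[621. -87.]]
fil [[ 636. -304.]] [[ 635. -307.]]
bot [[643. 117.]] [[647. 113.]]
disc [[642. 287.]] [[639. 279.]]
[[-0.969  0.246 -0.   ]
 [ 0.246  0.969 -0.001]
 [ 0.    -0.001 -1.   ]]
cam in tool [  72.13671241   -0.86363248 -142.77312738] [[-0.001 -0.959 -0.284]
 [ 1.    -0.001 -0.   ]
 [ 0.    -0.284  0.959]]
```

```bash
python3 - <<'E'
from h import *
import pickle
for i,(p,n) in enumerate([((580,-190,230),"w1"),((445,-10,200),"w2")]):
    manip.reach(p,down(np.pi/2)); manip.dwell(.3); c=manip.capture("wrist"); cv2.imwrite(f"pics/{n}.png",c["image"]); pickle.dump(c,open(n+".pkl","wb"))
print(manip.read_time_s(),manip.read_joints())
E
```

```text
4.8333 [-2.87410196e-01  1.66822995e-01  1.77064129e+00  1.54182977e-06
  1.20431446e+00 -1.85767934e+00]
```

View pics/w1.png

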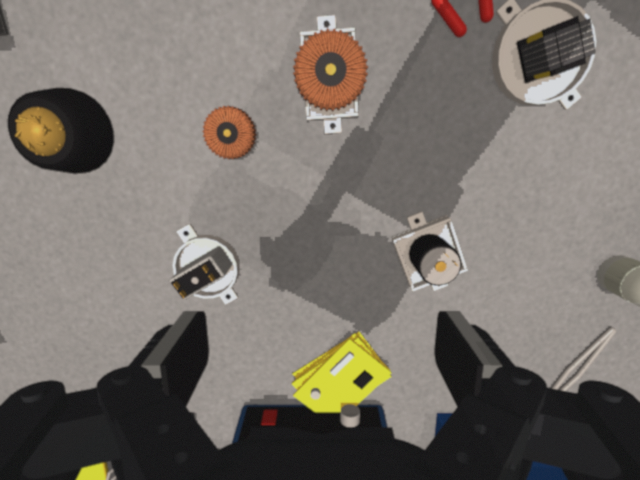

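View pics/w2.png

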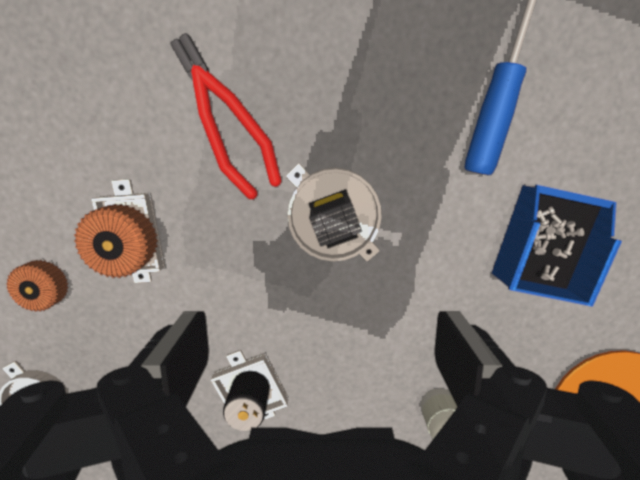

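w1 and w2 show the mounting ears with their dark holes:
- Oblong: (327,23) and (333,126) in w1
- Small round: (186,233) and (228,297) in w1
- Square: (417,221) and (446,284) in w1
- Large round: (297,175) and (369,251) in w2

I'll measure the shells from these, with crops of the part tops.

```bash
python3 - <<'E'
from h import *
import pickle
c1,c2=[pickle.load(open(n,"rb")) for n in("w1.pkl","w2.pkl")]
def hole(c,p):
    g=cv2.cvtColor(c["image"],cv2.COLOR_BGR2GRAY).astype(float); u,v=p
    w=g[v-4:v+5,u-4:u+5]; m=np.clip(np.median(w)-25-w,0,None); y,x=np.mgrid[-4:5,-4:5]
    return np.array([u+(m*x).sum()/m.sum(),v+(m*y).sum()/m.sum()])
for n,c,a,b,L in [("obl",c1,(327,23),(333,126),82),("small",c1,(186,233),(228,297),76),("sq",c1,(417,221),(446,284),70),("large",c2,(297,175),(369,251),94),("large1",c1,(509,9),(571,98),94),("sq2",c2,(236,359),(236,359),0),("obl2",c2,(121,187),(141,276),82)]:
    h=[hole(c,a),hole(c,b)]; P=ray(c,h,4); d=P[1]-P[0]
    print(n,np.round(h,1).tolist(),P.mean(0).round(1),"len",np.hypot(*d).round(1),L,"yaw",np.degrees(np.arctan2(d[1],d[0])).round(1))
im=np.hstack([cv2.resize(c["image"][v-30:v+30,u-30:u+30],(390,390),interpolation=cv2.INTER_CUBIC) for c,u,v in((c2,335,215),(c1,205,272))])
cv2.imwrite("pics/crop1.png",im)
# coil top plate & toroid
hsv=cv2.cvtColor(c1["image"],cv2.COLOR_BGR2HSV); bgr=c1["image"].astype(int)
for n,c,box in(("tor1",c1,(285,20,375,120)),("tor2",c2,(70,195,162,285))):
    hs=cv2.cvtColor(c["image"],cv2.COLOR_BGR2HSV); x0,y0,x1,y1=box
    m=cv2.inRange(hs[y0:y1,x0:x1],(3,90,60),(18,255,255)); k=max(cv2.findContours(m,0,2)[0],key=cv2.contourArea)
    (q,r)=cv2.minEnclosingCircle(k); print(n,q[0]+x0,q[1]+y0,r,ray(c,(q[0]+x0,q[1]+y0),29))
E
```

```text
obl [[326.1, 23.5], [332.2, 125.4]] [ 460.5 -183.6] len 83.0 82 yaw 4.0
small [[185.6, 232.9], [227.7, 296.3]] [ 637.  -306.3] len 77.2 76 yaw 28.5
sq [[416.5, 220.4], [449.0, 282.0]] [623.  -78.7] len 74.9 70 yaw 30.3
large [[296.7, 174.6], [368.5, 251.2]] [ 4.433e+02 -3.000e-01] len 95.0 94 yaw 42.8
large1 [[508.7, 9.3], [570.3, 97.5]] [443.4  -0. ] len 95.1 94 yaw 42.9
sq2 [[235.2, 358.7], [235.2, 358.7]] [590.7 -98. ] len 0.0 0 yaw 0.0
obl2 [[121.0, 187.0], [140.3, 275.9]] [ 460.4 -184. ] len 83.3 82 yaw 3.9
tor1 330.1772155761719 69.30379867553711 40.012245178222656 [[ 458.45628372 -183.30484395]]
tor2 115.4002914428711 237.9750747680664 41.385311126708984 [[ 458.26619978 -185.01205402]]
```

View pics/crop1.png

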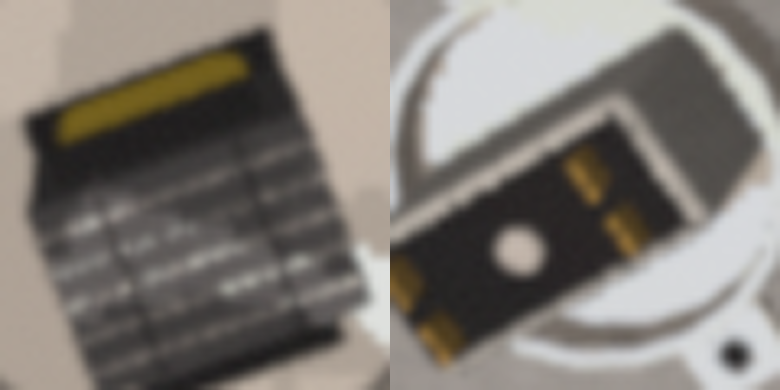

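```bash
python3 - <<'E'
from h import *
import pickle
c1,c2=[pickle.load(open(n,"rb")) for n in("w1.pkl","w2.pkl")]
P=ray(c2,[(310.4,218.1),(349.6,204.2),(361.2,229.6)],45); d=P[1]-P[0]
print("tr",P.round(1).tolist(),(P[0]+P[2])/2,np.hypot(*d),np.hypot(*(P[2]-P[1])),np.degrees(np.arctan2(d[1],d[0])))
g=cv2.cvtColor(c1["image"],cv2.COLOR_BGR2GRAY)
m=np.zeros_like(g); m[245:300,165:235]=(g[245:300,165:235]<60)*255
k=max(cv2.findContours(m,0,2)[0],key=cv2.contourArea); print(cv2.boundingRect(k))
print("fil",cv2.minAreaRect(ray(c1,k[:,0],41).astype(np.float32)))
print("coil",ray(c1,(440,266),45),ray(c2,(244,414),45))
cv2.imwrite("pics/crop2.png",np.hstack([cv2.resize(c1["image"][v-35:v+35,u-35:u+35],(390,390),interpolation=cv2.INTER_CUBIC) for u,v in((432,255),(205,275))]))
E
```

```text
tr [[438.0, -19.9], [427.0, 10.7], [447.4, 20.4]] [4.42704288e+02 2.07662618e-01] 32.60117430933437 22.566126667061212 109.73077739185366
(173, 261, 46, 34)
fil ((637.1945190429688, -306.63702392578125), (17.206798553466797, 42.05939483642578), 30.27739143371582)
coil [[623.44013987 -83.88640011]] [[622.6834422 -83.1573994]]
```

View pics/crop2.png

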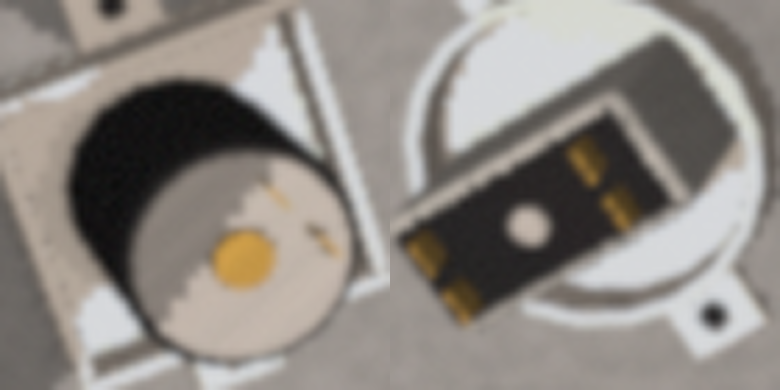

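The crops show the coil's top centre at w1 pixel (440,266), and the filter's header long axis at about 120° in world. The sizes and centres agree with the shells. Next I'll park the transformer and place the toroid.

```bash
cat >> h.py <<'E'
def att(p,deg):
    q=manip.read_joints(); best=None
    for a in(np.radians(deg),np.radians(deg+180)):
        s=manip.ik(p,down(a))
        if s is not None:
            k=np.abs(np.array(s)-q).max()
            if best is None or k<best[0]: best=(k,down(a))
    return best[1]
def pick(xy,deg,z,N=60,up=160,above=80):
    p=[*xy,z+above]; a=att(p,deg); manip.reach(p,a); 
    g=manip.line_to([*xy,z],vel=80,guard=15); manip.move_gripper(0,N)
    print("pick hit",g,"gap mm",round(85*manip.read_finger_gap(),1),"F",manip.read_finger_force(),"z",manip.read_ee_pos()[2].round(1))
    manip.line_to([*xy,up],vel=100)
def place(xy,deg,z,up=160):
    p=[*xy,up]; manip.reach(p,att(p,deg)); manip.line_to([*xy,z+8],vel=100); manip.dwell(.2)
    g=manip.line_to([*xy,z-3],vel=15,guard=4); print("place hit",g,"z",manip.read_ee_pos()[2].round(1),"want",z,"gap",round(85*manip.read_finger_gap(),1))
    manip.move_gripper(1.0); manip.line_to([*xy,up],vel=150); print("t",manip.read_time_s())
E
python3 - <<'E'
from h import *
pick((442.9,0),109.7,18+3)
place((622,272),150,10+18)
pick((459.5,-184),4,14+8)
c=manip.capture("scene"); cv2.imwrite("pics/s1.png",c["image"][150:350,80:540])
E
```

```text
pick hit False gap mm 35.0 F 60.87732195854187 z 21.4
place hit True z 28.4 want 28 gap 34.8
t 13.4667
pick hit False gap mm 57.7 F 62.54643201828003 z 22.9
```

View pics/s1.png

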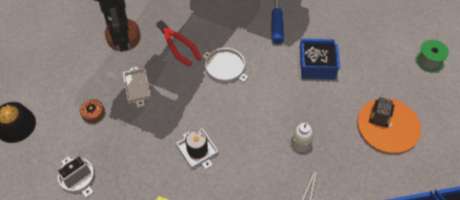

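The crop shows the transformer standing upright on the disc at (381,112) and the toroid in the gripper. The large shell is empty. I'll continue.

```bash
python3 - <<'E'
from h import *
import pickle
place((443.3,-0.2),45,11.9)
pick((637.1,-306.5),30.3,21)
place((460.5,-183.8),94,21)
pick((623,-83.7),30,21)
place((637,-306.4),30,21)
p=(560,-110,230);manip.reach(p,down(np.pi/2)); manip.dwell(.3); c=manip.capture("wrist"); cv2.imwrite("pics/w3.png",c["image"]); pickle.dump(c,open("w3.pkl","wb"))
E
```

```text
place hit True z 12.0 want 11.9 gap 57.5
t 22.9583
pick hit False gap mm 22.7 F 59.89900588989258 z 21.3
place hit True z 21.3 want 21 gap 23.0
t 32.5583
pick hit False gap mm 38.1 F 60.50714135169983 z 21.5
place hit True z 21.5 want 21 gap 37.9
t 41.7083
```

View pics/w3.png

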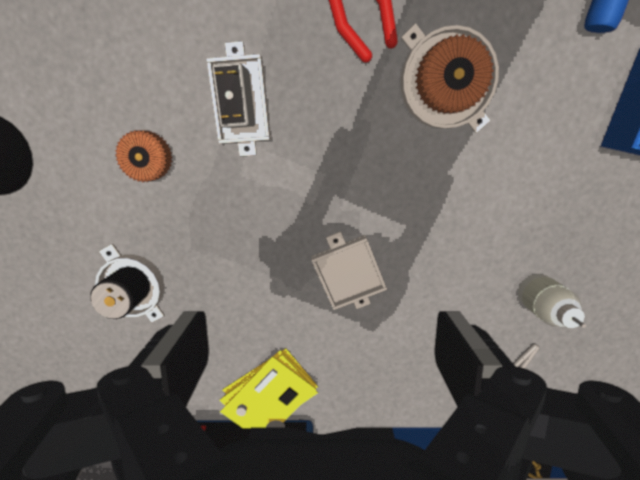

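The toroid, filter and coil are all seated. The square shell is empty, with its ear holes at (336,241) and (362,302).

```bash
python3 - <<'E'
from h import *
import pickle
c=pickle.load(open("w3.pkl","rb"))
g=255-cv2.cvtColor(c["image"],cv2.COLOR_BGR2GRAY).astype(float)
h=[]
for u,v in((336,241),(362,302)):
    w=g[v-3:v+4,u-3:u+4]; m=np.clip(w-np.median(w)-25,0,None); y,x=np.mgrid[-3:4,-3:4]
    h.append([u+(m*x).sum()/m.sum(),v+(m*y).sum()/m.sum()])
P=ray(c,h,4); d=P[1]-P[0]; s=P.mean(0); yaw=np.degrees(np.arctan2(d[1],d[0]))
print(np.round(h,1).tolist(),s,np.hypot(*d),yaw)
assert abs(np.hypot(*d)-70)<4 and abs(s[0]-623)<5 and abs(s[1]+82)<6
pick((622,272),150,28)
place(s,yaw+90 ,21)
p=(560,-110,230);manip.reach(p,down(np.pi/2)); manip.dwell(.3); c=manip.capture("wrist"); cv2.imwrite("pics/w4.png",c["image"])
E
```

```text
[[335.2, 240.3], [361.1, 301.1]] [623.42122605 -84.04767264] 71.17514336155577 22.67099445902753
pick hit False gap mm 35.0 F 61.88945174217224 z 28.4
place hit True z 21.4 want 21 gap 34.5
t 52.75
```

View pics/w4.png

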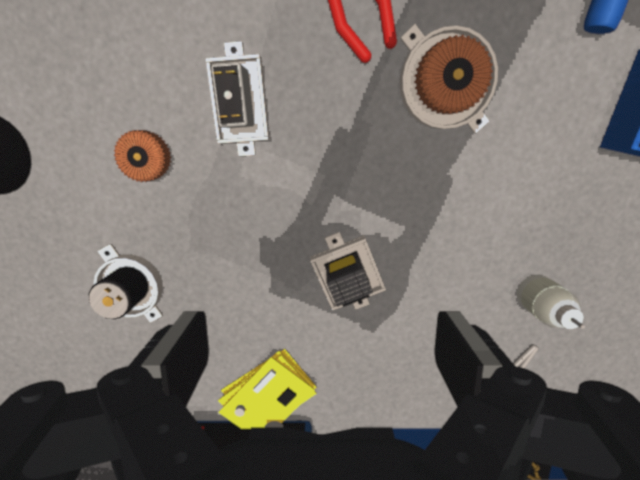

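All four parts are in their own shells, with the transformer at (348,275). A zoom will confirm its alignment and the filter's.

```bash
python3 - <<'E'
import cv2,numpy as np
i=cv2.imread("pics/w4.png")
cv2.imwrite("pics/crop4.png",np.hstack([cv2.resize(i[v-45:v+45,u-45:u+45],(400,400),interpolation=cv2.INTER_CUBIC) for u,v in((348,272),(238,98))]))
E
```

```text
(no output)
```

View pics/crop4.png

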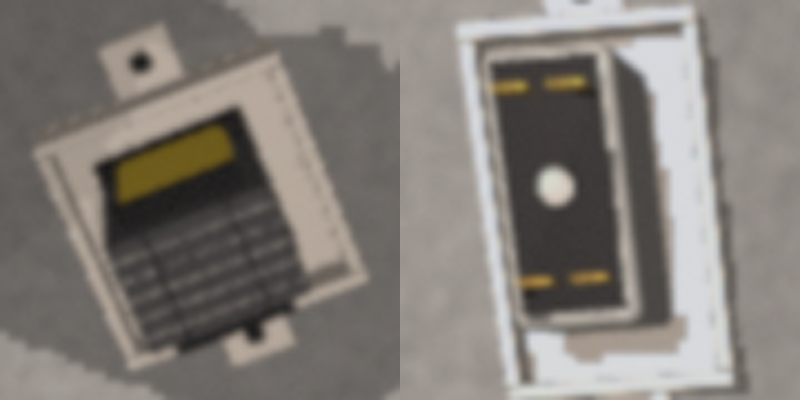

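The transformer's edges run at about 22° and its rim at about 21°. The filter is parallel to its shell's sides. Handing in.

```bash
python3 -c "
from plant import manip
print(manip.finish_job(), manip.read_time_s())"
```

```text
the job is handed in; nothing more can be done
the job is handed in; nothing more can be done
```

I handed the job in at about 55 s: all four parts stand upright and fully down in their own shells, the transformer and line filter in line with theirs, and the flux bottle is still standing.

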